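Re-zero and set a microscope lamp's press-to-turn filter collar

ROBOT

A 6-joint arm with a two-finger parallel gripper is mounted at the origin on the work surface. World frame = base frame: x ahead of the robot, y to its left, z up, the work surface at z = 0. Lengths are in mm, angles in degrees, forces in N, time in s.
With the tool pointing down it reaches from about 350 to 850 mm from the base axis. Payload 8.1 kg.
Tool frame: the origin (TCP) lies midway between the tips of the shut fingers; the grasp point (between the pads) lies 19 mm behind it (r.pinch_z is the distance from the TCP to the grasp point, in mm); z points along the fingers, y is the line along which they close (so a half turn about z gives the same grasp; the last joint's range is limited). The gripper opens to 85 mm and grips with 20 to 120 N. Pads are 22 mm wide; open, the fingers measure 114 mm over their backs; the gripper's body (76 mm by 85 mm) begins 54 mm behind the grasp point. The pads swing forward as they close: fully open they stand 13 mm farther back than shut.
Start: joints at [-71.986, 7.471, 85.268, -0, 87.261, -4.893], TCP at [233.56, -552.68, 231.292] pointing down, gripper open.
Joint ranges: [-169.43, 169.43], [-51.17, 129.36], [1.28, 143.12], [-76.62, 256.62], [0, 156.53], [-152.29, 152.29]. Speed limits (degrees/s): [136.94, 136.94, 159.86, 180, 180, 180].

INTERFACE

Orientations are given as [roll, pitch, yaw] about the fixed x, y, z axes, in that order (R = Rz(yaw) Ry(pitch) Rx(roll)).
In Python, from bench import r gives the robot as it stands.
- The arm moves only by the shell command python3 -m jog 'ROWS' [OPENING] [FORCE]. ROWS is JSON, one flat list of numbers, 6 for each row, row after row: the shift along the tool's x, y, z in m, then the turn, a rotation vector about the tool's x, y, z in rad. A call has 1 to 8 rows; each row is the pose to reach, as a shift and turn from the pose commanded when the call began, along the tool's axes at that moment; what a row does not reach only later rows make up. A row lasts 1/8 s, in which the tool goes at most 62.5 mm and 10.7 degrees, less where a joint would pass 70% of its speed; a pose out of reach is approached as far as the arm can. A call with a gripper value outside its range is refused whole. OPENING is the opening, from -1 (shut) to 1 (fully open), set as the call begins (- or left out, the last holds). The fingers move at their own pace and stop on an object; FORCE is the grip in N (left out, the last holds). Time passes only in rows, so rows that repeat a pose let the fingers close. It gives the time, the measured TCP pose, the force, the opening and the grip force at its end, in the units of the state.
- r.sense(): the state, without advancing time (a new reading comes with each control period).
- r.snapshot(name): name is "scene" or "top" or "wrist"; returns a dict with "pixels" (400x640x3 uint8, red, green, blue), "range_z" (400x640 float32, mm along the optical axis (not along the pixel's ray), 0 where there is no reading), "K" (3x3 intrinsics, pixels), "rvec" (rotation vector, rad) and "tvec" (3), from world to camera coordinates, as OpenCV has them. Camera axes: x right, y down, z forward; pixel columns grow to the right and rows downward; lengths in mm; the calibration is good to about 2 mm. A picture is of the moment at which its call begins.
- r.hand_in(): hands the job in; it is judged then, once.
Trained networks look in a picture, given as the dict that the camera call returned (one of the last four; its "shot" number tells which), for a name from the list of things; names that differ only in an ending like _2 or _b are one class to them, and where a whole thing is asked for, a point or a joint stands for the part that bears it (a point fixed in the world has none). Each returns a list of dicts, best first, with "score" (0 to 1); they miss things now and then, are a little off and sometimes report something else, mostly with a low value. They report only what shows in the picture. A call takes as long as a camera call.
- r.look_for(picture, target): "bbox" ([left, top, right, bottom] in pixels, round what is visible of it).
- r.outline_of(picture, target): "region" (400x640 bool, what is visible of it) and "bbox" ([left, top, right, bottom] in pixels, round what is visible of it).
The state is a dict: "time": time; "joint_pos": joint angles; "qd": joint speeds; "joint_efforts": joint torques, N m; "tool_pos": TCP position; "tcp_rot": TCP orientation; "ft_force": force on the tool from outside, world axes, zero at the start; "wrist_torque": the same for the moment, N m; "finger_gap": finger opening in mm; "grip_force": force on a finger pad.
Only numpy, scipy, OpenCV 4.12 (cv2) and the standard library are available. Lean on these libraries where they do the work, as an engineer would, in place of code of your own. Each camera call takes 0.05 s, during which the arm holds its last target. There are 200 camera calls.

TASK

The filter collar on the microscope lamp has lost its reference. Press the black collar down to free it, turn it back to 0 (the red mark) and let it rise and latch there, then press it down again, turn it on to 8 and let it rise and latch at 8. Never force the collar while it is latched; let go of it at the end, and leave the jars and dropper bottle standing where they are.

Things in the scene. Friction and masses are not known exactly. Their poses are not given: they have to be found in the camera images.
- lamp: White and grey microscope lamp house, fixed. Origin on the bench, on the vertical axis of its round collar; it spans x -110 to +170, y -100 to +100 mm in its own axes, top at z = 52 mm (72 mm where x > 110 mm). A fixed round metal lamp head (radius 24 mm, top at z = 99 mm) stands in the middle of the collar.
- zero_mark (a point): The broad red mark, number 0, 80 mm off the axis in the lamp's own +x direction, z = 57 mm. The dark scale plate round the collar (radius 94 mm) has twelve marks 30 degrees apart, numbered 0 to 11 clockwise seen from above; 3, 6 and 9 are long white marks, the others short white. There are no printed figures.
- collar (a joint): Angle of the black collar (rad): 0 with its yellow rib at mark 0, growing clockwise seen from above, 0.5236 a number, so 8 is 4.189. End stops just below 0 and just above 11: it cannot pass from 11 to 0. Latched, it moves no more than about 2 degrees and must not be forced; pressed down it turns freely (under 0.02 N m); released, a spring lifts it into the nearest number's notch.
- press (a joint): How far the collar is pushed down (m): 0 latched, fully up; 0.011 at its bottom stop. The spring takes about 4 N to start and 8 N to hold at the bottom; pressing off-centre is fine. It is free to turn from about 0.0085 down; less than that, it is locked or catches on the notches.
- yellow_tip (a point): Outer upper end of the collar's yellow pointer rib, 67 mm off the axis, z = 109 mm when latched. Four upright radial ribs 90 degrees apart (one yellow, three grey) stand on the collar's flat top, each 8 mm thick, 12 mm high, from 27 to 67 mm off the axis. A closed fingertip fits in the open quarter between two ribs, best 48 mm off the axis, and can push a rib round.
- collar_top (a point): Centre of the collar's flat top, on its axis (inside the lamp head): z = 97 mm when latched, 86 mm fully pressed. The collar is a black disc of radius 68 mm with a ribbed edge.
- jar_a: Bystander: clear specimen jar with blue screw cap, 48 mm diameter, 70 mm tall, standing loose (60 g) on the bench. Origin at the centre of its underside.
- jar_b: Bystander: clear specimen jar with blue screw cap, 48 mm diameter, 70 mm tall, standing loose (60 g) on the bench. Origin at the centre of its underside.
- jar_c: Bystander: clear specimen jar with blue screw cap, 48 mm diameter, 70 mm tall, standing loose (60 g) on the bench. Origin at the centre of its underside.
- dropper: Bystander: white dropper bottle, 36 mm diameter, 90 mm tall, standing loose (50 g) on the bench. Origin at the centre of its underside.

How it is judged:
By the outcome, as a careful person would: the job done as asked, in the order asked, and still so for the second after the job is handed in, with the robot touching nothing.
It also fails if it takes over 61 s, if anything falls off the work surface, if the arm or the gripper's body presses on something with over 40 N, if the wrist force passes 120 N, or if a joint passes its speed limit or range.

## Working session

There is one attempt and no reset: what is moved stays moved. The work goes in short steps, Python scripts to look and compute and a shell command to move; the robot and the scene stay as the last step left them, time stands still between calls to the robot, and variables do not carry over. Pictures are saved under pics/ and viewed, at most 10 in all, crops included, and the job is handed in when it is done.

```bash
mkdir -p pics; ls
cat > h.py <<'E'
import numpy as np, cv2
from bench import r
def world(s,u,v):
    z=s["range_z"][int(v),int(u)]
    K=s["K"];R,_=cv2.Rodrigues(np.array(s["rvec"],float))
    c=np.array([(u-K[0,2])/K[0,0]*z,(v-K[1,2])/K[1,1]*z,z])
    return R.T@(c-np.array(s["tvec"]).ravel())
def cloud(s):
    K=s["K"];R,_=cv2.Rodrigues(np.array(s["rvec"],float));z=s["range_z"]
    v,u=np.mgrid[:400,:640]
    c=np.stack([(u-K[0,2])/K[0,0]*z,(v-K[1,2])/K[1,1]*z,z],-1)
    return (c-np.array(s["tvec"]).ravel())@R
def proj(s,p):
    return cv2.projectPoints(np.array(p,float).reshape(-1,3),np.array(s["rvec"],float),np.array(s["tvec"],float),np.array(s["K"],float),None)[0].reshape(-1,2)
def save(s,n): cv2.imwrite("pics/"+n,cv2.cvtColor(s["pixels"],cv2.COLOR_RGB2BGR))
E
python3 - <<'E'
from h import *
s=r.snapshot("top");save(s,"top0.png")
P=cloud(s)
for n in ["lamp","collar","yellow_tip","jar_a","dropper"]:
    for d in r.outline_of(s,n):
        m=d["region"]&(s["range_z"]>0); q=P[m]
        print(n,round(d["score"],2),np.round(d["bbox"]),np.median(q,0).round(1),q.min(0).round(),q.max(0).round())
print(r.sense())
E
```

```text
pics
lamp 0.82 [320. 110. 471. 270.] [ 587.2 -102.6   57.3] [ 428. -273.   -6.] [772.  50. 106.]
lamp 0.6 [332. 123. 345. 150.] [695.9  13.7  53. ] [684.  -6.  -5.] [734.  30.  91.]
collar 0.64 [356. 160. 431. 232.] [568.  -91.8  89.2] [ 502. -170.   50.] [647. -24. 106.]
yellow_tip 0.96 [357. 159. 430. 232.] [568.  -90.6  89.2] [ 502. -168.   51.] [646. -23. 106.]
jar_a 0.77 [303. 168. 325. 194.] [601.2  66.2  68.8] [579.  42.   5.] [626.  89.  75.]
jar_a 0.66 [461. 209. 492. 232.] [ 522.8 -262.8   68.4] [ 501. -310.   -4.] [ 555. -245.   75.]
jar_a 0.65 [442. 245. 472. 268.] [ 453.4 -216.8   68.7] [ 429. -266.   -6.] [ 480. -198.   74.]
dropper 0.81 [332. 125. 350. 150.] [695.9  13.8  52.3] [684.  -6.  -5.] [734.  30.  91.]
{'time': 0.3, 'joint_pos': array([-7.19856806e+01,  7.48737196e+00,  8.52870683e+01, -2.43632263e-03,
        8.72618719e+01, -4.89321431e+00]), 'qd': array([ 0.0153508 , -0.05198295, -0.21035458, -0.04620172,  0.03556638,
       -0.04401275]), 'joint_efforts': array([ 5.63674803e-05, -5.68577278e+01, -5.00031352e+01, -2.59458893e-04,
        8.21095513e-03,  4.53807615e-05]), 'tool_pos': array([ 233.49681585, -552.50942825,  230.9383048 ]), 'tcp_rot': array([-1.79963613e+02, -6.72788562e-04,  2.29076506e+01]), 'ft_force': array([ 0.86456711,  0.29533421, -0.42382308]), 'wrist_torque': array([-0.03168597,  0.04553654, -0.03083148]), 'grip_force': 0.0, 'finger_gap': 85.64455374383236}
```

View pics/top0.png

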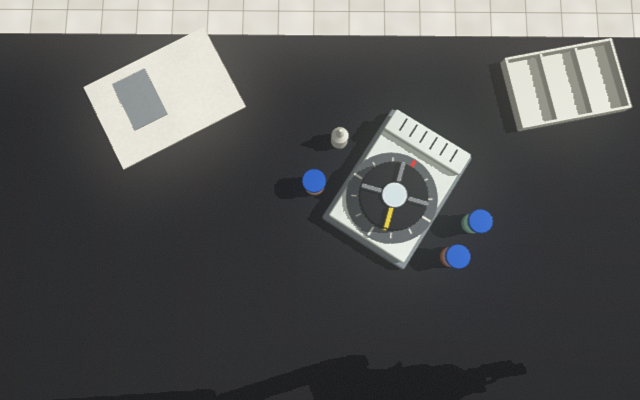

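The top view shows the lamp head at about (395,195), the red mark at (413,163) and the yellow rib ending near (387,229). The three jars are at (314,182), (480,221) and (458,256), and the dropper is at (340,137).

```bash
cat >> h.py <<'E'
def fit_axis(s,P):
    # lamp head: bright, z~99 ; dark collar top z~97 circle
    m=(abs(P[...,2]-99)<6)&(s["pixels"].min(-1)>150)&(np.hypot(P[...,0]-570,P[...,1]+97)<40)
    q=P[m]; return cv2.minEnclosingCircle(q[:,:2].astype(np.float32)),q.mean(0),len(q)
def at_z(s,uv,z):
    K=s["K"];R,_=cv2.Rodrigues(np.array(s["rvec"],float));t=np.array(s["tvec"]).ravel()
    C=-R.T@t; d=R.T@np.linalg.inv(K)@np.array([uv[0],uv[1],1.]); return C+d*(z-C[2])/d[2]
def ang(s,C,zr=109):
    px=s["pixels"].astype(int);v,u=np.mgrid[:400,:640]
    c=proj(s,[C[0],C[1],97])[0]
    near=np.hypot(u-c[0],v-c[1])<(60 if s["K"][0,0]<2000 else 1)*1.0
    R_,G,B=px[...,0],px[...,1],px[...,2]
    out={}
    for n,m,z in [("yel",(R_>120)&(G>90)&(B<0.5*R_)&(G>0.6*R_),zr),("red",(R_>110)&(G<0.55*R_)&(B<0.55*R_),57)]:
        m=m&near; 
        if not m.any(): out[n]=None; continue
        w=np.array([at_z(s,(a,b),z)[:2] for a,b in zip(u[m],v[m])])
        rr=np.hypot(*(w-C).T); w=w[(rr>20)&(rr<95)]
        if len(w)==0: out[n]=None; continue
        d=(w-C).mean(0); out[n]=(np.degrees(np.arctan2(d[1],d[0])),np.hypot(*d),len(w))
    return out
E
python3 - <<'E'
from h import *
for n in ["top","scene"]:
    s=r.snapshot(n);P=cloud(s);f=fit_axis(s,P);print(n,f)
    if n=="scene": save(s,"sc0.png")
    else:
        q=f[1][:2]; print(s["K"][0,0],ang(s,q))
        m=(abs(P[...,2]-97)<4)&(s["pixels"].max(-1)<90)&(np.hypot(P[...,0]-q[0],P[...,1]-q[1])<80)
        print("collar",P[m].mean(0),cv2.minEnclosingCircle(P[m][:,:2].astype(np.float32)))
        a=ang(s,q); print("collar number", (a["red"][0]-a["yel"][0])%360/30)
E
```

```text
top (((574.6881103515625, -94.5773696899414), 32.38113784790039), array([571.49083474, -93.21697579,  97.95323855]), 468)
507.95025259741186 {'yel': (np.float64(163.74263978230442), np.float64(49.206168894979854), 106), 'red': (np.float64(-32.21337498185383), np.float64(83.71869690030806), 24)}
collar [577.81161917 -85.19581067  94.26665023] ((570.712158203125, -92.25376892089844), 66.34608459472656)
collar number 5.468132841194725
scene (((577.5218505859375, -97.09683990478516), 34.98642349243164), array([576.13063675, -94.36377629,  99.16127087]), 322)
```

View pics/sc0.png

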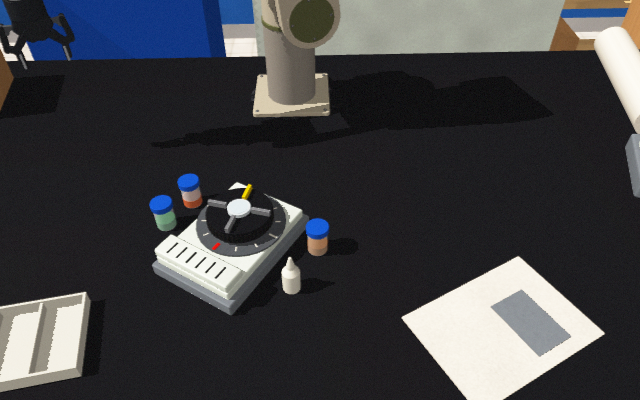

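The scene view agrees: the yellow rib points at the robot, roughly opposite the red mark, and the space above the lamp is clear. I'll shut the gripper, square the yaw and fly over.

```bash
python3 -m jog '[0.440,-0.217,0,0,0,0.4, 0.440,-0.217,0,0,0,0.4, 0.440,-0.217,0,0,0,0.4, 0.440,-0.217,0,0,0,0.4, 0.440,-0.217,0,0,0,0.4, 0.440,-0.217,0,0,0,0.4, 0.440,-0.217,0,0,0,0.4, 0.440,-0.217,0,0,0,0.4]' -1 20
python3 - <<'E'
from h import *
s=r.snapshot("wrist");save(s,"w1.png")
print(r.sense()["tool_pos"],r.sense()["tcp_rot"])
P=cloud(s);print(s["K"],fit_axis(s,P))
E
```

```text
time: 1.4
tool_pos: [555.6, -179.6, 231.5]
tcp_rot: [180.0, -0.0, 0.0]
ft_force: [0.5, -0.6, -0.7]
finger_gap: 0.1
grip_force: 0.0
[ 559.05619564 -173.94226507  231.38852293] [-1.79816437e+02 -1.63421146e-01  2.20879035e-01]
[[352.26927758   0.         326.62104069]
 [  0.         352.26927758 202.5721123 ]
 [  0.           0.           1.        ]] (((574.6734619140625, -93.23271942138672), 24.219314575195312), array([575.38640596, -93.82221982,  97.61279649]), 2867)
```

View pics/w1.png

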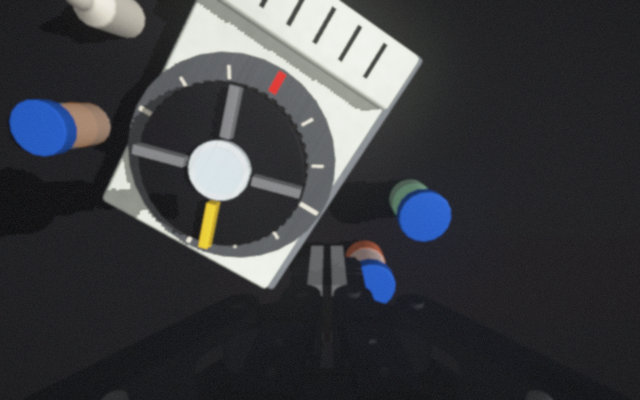

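The wrist view shows the lamp head at (219,170), the yellow rib end at (206,246), the red mark at (277,82) and the shut fingertips at (327,255). I'll measure the angles from this view.

```bash
sed -i 's/<(60 if.*/<130/' h.py
python3 - <<'E'
from h import *
s=r.snapshot("wrist");P=cloud(s);c=fit_axis(s,P)[0][0];C=np.array(c);print(c)
for z in (98,104,109): 
    a=ang(s,C,z); print(z,a,(a["red"][0]-a["yel"][0])%360/30)
rr=np.hypot(P[...,0]-C[0],P[...,1]-C[1]); m=(rr>30)&(rr<60)
h=np.histogram(P[m][:,2],bins=np.arange(80,116,2));print(list(zip(h[1],h[0])))
print(r.sense()["tool_pos"])
E
```

```text
(574.9461669921875, -93.04103088378906)
98 {'yel': (np.float64(165.60218232921534), np.float64(46.19445894249069), 634), 'red': (np.float64(-32.65569765518103), np.float64(81.3846855524745), 206)} 5.391404000520121
104 {'yel': (np.float64(167.45519953758807), np.float64(43.62951501558665), 634), 'red': (np.float64(-32.65569765518103), np.float64(81.3846855524745), 206)} 5.32963676024103
109 {'yel': (np.float64(169.17273849848803), np.float64(41.53085071605406), 634), 'red': (np.float64(-32.65569765518103), np.float64(81.3846855524745), 206)} 5.272385461544364
[(np.int64(80), np.int64(0)), (np.int64(82), np.int64(0)), (np.int64(84), np.int64(0)), (np.int64(86), np.int64(1029)), (np.int64(88), np.int64(8967)), (np.int64(90), np.int64(679)), (np.int64(92), np.int64(91)), (np.int64(94), np.int64(83)), (np.int64(96), np.int64(85)), (np.int64(98), np.int64(277)), (np.int64(100), np.int64(1275)), (np.int64(102), np.int64(60)), (np.int64(104), np.int64(0)), (np.int64(106), np.int64(0)), (np.int64(108), np.int64(0)), (np.int64(110), np.int64(0)), (np.int64(112), np.int64(0))]
[ 557.22558488 -176.63255533  231.23570074]
```

The collar top is at z of about 88.5, so it is half pressed and caught between notches at about 5.3. The axis is at about (575,-93). The yellow rib is at about 166.5° in world angle, and mark 0 is at about -32°. I'll move over the open quarter at -58.5°.

```bash
python3 -m jog '[0.0457,-0.0477,0,0,0,0, 0.0457,-0.0477,0.05,0,0,0, 0.0457,-0.0477,0.1,0,0,0, 0.0457,-0.0477,0.12,0,0,0, 0.0457,-0.0477,0.12,0,0,0, 0.0457,-0.0477,0.12,0,0,0]'
python3 - <<'E'
from h import *
s=r.snapshot("wrist");save(s,"w2.png")
print(r.sense()["tool_pos"],r.sense()["ft_force"])
P=cloud(s);C=np.array(fit_axis(s,P)[0][0]);print(C,[ang(s,C,z) for z in (99,57)])
E
```

```text
time: 2.25
tool_pos: [601.6, -134.7, 114.0]
tcp_rot: [179.9, -0.2, -0.0]
ft_force: [0.4, -0.8, 0.4]
finger_gap: 0.3
grip_force: 0.0
[ 601.82025099 -134.71550467  114.319857  ] [-0.20157486 -0.43507788  0.21977675]
[578.52844238 -92.16751099] [{'yel': None, 'red': None}, {'yel': None, 'red': None}]
```

View pics/w2.png

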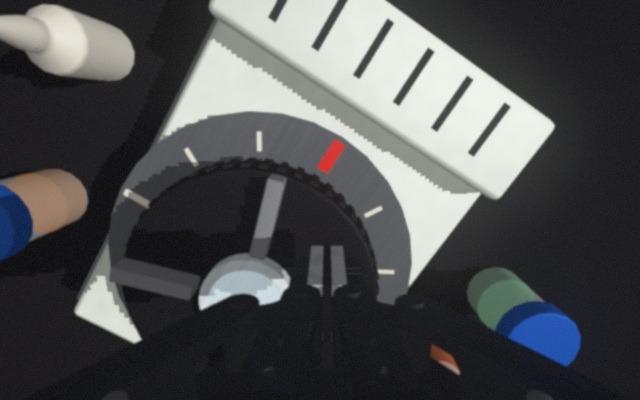

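The shut fingertip at (327,265) sits in the open quarter, just clear of the grey rib at (268,215), with the red mark at (331,157). I'll press down gradually now.

```bash
python3 -m jog '[0,0,0.012,0,0,0, 0,0,0.020,0,0,0, 0,0,0.024,0,0,0, 0,0,0.026,0,0,0, 0,0,0.028,0,0,0, 0,0,0.028,0,0,0]'
```

```text
time: 3.05
tool_pos: [601.1, -133.8, 85.1]
tcp_rot: [180.0, -0.1, -0.0]
ft_force: [-2.6, 1.3, 11.8]
finger_gap: -0.1
grip_force: 5.5
```

Run:
```python
import numpy as np
a0=-58.5
a=np.radians(np.arange(0,161,10)+a0);b=np.radians(a0)
for k,s in ((0,range(1,9)),(8,range(9,17))):
  print([(round(48*(np.cos(a[i])-np.cos(a[k])),1),round(-48*(np.sin(a[i])-np.sin(a[k])),1)) for i in s])
```

```text
[(np.float64(6.7), np.float64(-5.0)), (np.float64(12.5), np.float64(-11.0)), (np.float64(17.1), np.float64(-18.0)), (np.float64(20.4), np.float64(-25.7)), (np.float64(22.4), np.float64(-33.8)), (np.float64(22.9), np.float64(-42.2)), (np.float64(22.0), np.float64(-50.5)), (np.float64(19.6), np.float64(-58.5))]
[(np.float64(-3.7), np.float64(-7.5)), (np.float64(-8.7), np.float64(-14.2)), (np.float64(-14.8), np.float64(-20.0)), (np.float64(-21.8), np.float64(-24.6)), (np.float64(-29.4), np.float64(-27.9)), (np.float64(-37.6), np.float64(-29.9)), (np.float64(-45.9), np.float64(-30.4)), (np.float64(-54.2), np.float64(-29.4))]
```

```bash
python3 -m jog '[0.0067,-0.005,0,0,0,0, 0.0125,-0.011,0,0,0,0, 0.0171,-0.018,0,0,0,0, 0.0204,-0.0257,0,0,0,0, 0.0224,-0.0338,0,0,0,0, 0.0229,-0.0422,0,0,0,0, 0.022,-0.0505,0,0,0,0, 0.0196,-0.0585,0,0,0,0]'
python3 - <<'E'
from h import *
s=r.snapshot("top");cv2.imwrite("pics/t3.png",cv2.resize(s["pixels"][110:290,280:500,::-1],None,fx=3,fy=3))
C=np.array([572.5,-93]);print(ang(s,C,98),r.sense()["ft_force"])
E
```

```text
time: 4.05
tool_pos: [621.4, -75.6, 85.3]
tcp_rot: [179.9, -0.2, -0.0]
ft_force: [0.5, -1.4, 8.8]
finger_gap: -0.6
grip_force: 4.5
{'yel': (np.float64(-118.05648057071834), np.float64(48.243590243279854), 102), 'red': None} [ 1.13010578  0.08366429 10.893697  ]
```

View pics/t3.png

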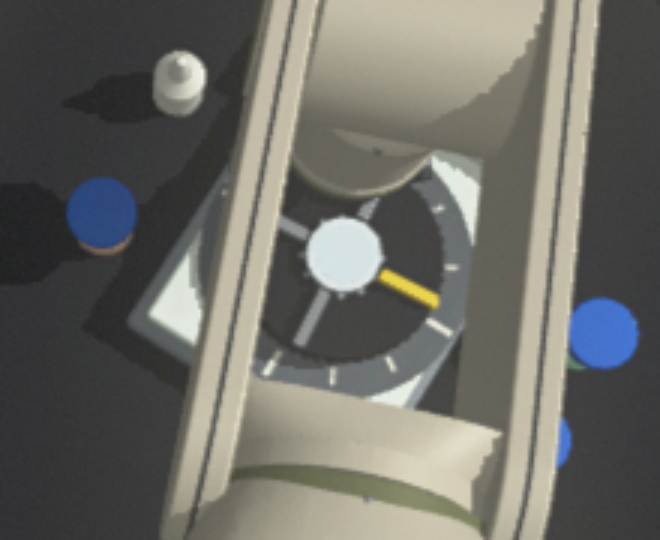

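The crop shows the yellow rib end at (437,300), just past the long mark 3 at (438,327). The collar is following the finger at about 2.9, so another 86° is needed.

```bash
python3 -m jog '[-0.0037,-0.0075,0,0,0,0, -0.0087,-0.0142,0,0,0,0, -0.0148,-0.02,0,0,0,0, -0.0218,-0.0246,0,0,0,0, -0.0294,-0.0279,0,0,0,0, -0.0376,-0.0299,0,0,0,0, -0.0459,-0.0304,0,0,0,0, -0.0542,-0.0294,0,0,0,0]'
python3 - <<'E'
from h import *
for n in ("top","wrist","scene"):
    s=r.snapshot(n); C=np.array([572.5,-93] if n=="top" else [575,-93]);print(n,ang(s,C,98),r.sense()["ft_force"])
    save(s,"t4%s.png"%n)
E
```

```text
time: 5.1
tool_pos: [567.3, -45.7, 85.4]
tcp_rot: [180.0, -0.3, 0.0]
ft_force: [0.4, 1.4, 9.3]
finger_gap: -0.0
grip_force: 4.7
top {'yel': None, 'red': None} [ 0.84482268  1.63284058 10.52365423]
wrist {'yel': (np.float64(-39.41625632041493), np.float64(37.60551608712706), 1296), 'red': None} [0.24784229 1.65975864 9.57507354]
scene {'yel': (np.float64(-35.67678213877097), np.float64(55.80128344442701), 155), 'red': (np.float64(-33.33059459815537), np.float64(81.22715170421286), 37)} [-0.2319805   2.28095618 10.31882808]
```

The yellow rib is within about 4° of mark 0. I'll nudge it slightly, then lift straight up.

```bash
python3 -m jog '[-0.003,0.0006,0,0,0,0, -0.003,0.0006,0,0,0,0, -0.003,0.0006,-0.005,0,0,0, -0.003,0.0006,-0.01,0,0,0, -0.003,0.0006,-0.015,0,0,0, -0.003,0.0006,-0.022,0,0,0, -0.003,0.0006,-0.03,0,0,0, -0.003,0.0006,-0.03,0,0,0]'
python3 - <<'E'
from h import *
for n in ("wrist","scene"):
    s=r.snapshot(n); C=np.array([575,-93]);print(n,ang(s,C,109),r.sense()["ft_force"])
    P=cloud(s);rr=np.hypot(P[...,0]-C[0],P[...,1]-C[1]); m=(rr>30)&(rr<64)&(s["pixels"].max(-1)<100)&(P[...,2]<104)&(P[...,2]>80)
    h=np.histogram(P[m][:,2],bins=np.arange(80,106,2));print(list(zip(h[1].tolist(),h[0].tolist())))
save(s,"s5.png"); cv2.imwrite("pics/s5c.png",cv2.resize(s["pixels"][150:320,130:350,::-1],None,fx=3,fy=3))
E
```

```text
time: 6.25
tool_pos: [563.1, -46.6, 114.2]
tcp_rot: [180.0, -0.1, -0.0]
ft_force: [0.2, -0.1, -0.2]
finger_gap: 0.2
grip_force: 0.0
wrist {'yel': (np.float64(-33.594330351097916), np.float64(40.99480349598587), 1331), 'red': None} [-0.44294725  0.18825919 -0.56024773]
[(80, 0), (82, 0), (84, 0), (86, 0), (88, 0), (90, 0), (92, 8), (94, 12188), (96, 15628), (98, 140), (100, 95), (102, 61)]
scene {'yel': (np.float64(-29.832481201798334), np.float64(56.02386939852932), 150), 'red': (np.float64(-33.33059459815537), np.float64(81.22715170421286), 37)} [-0.60059036 -0.92586883 -0.28104022]
[(80, 1), (82, 0), (84, 0), (86, 0), (88, 1), (90, 0), (92, 11), (94, 150), (96, 662), (98, 408), (100, 37), (102, 6)]
```

View pics/s5c.png

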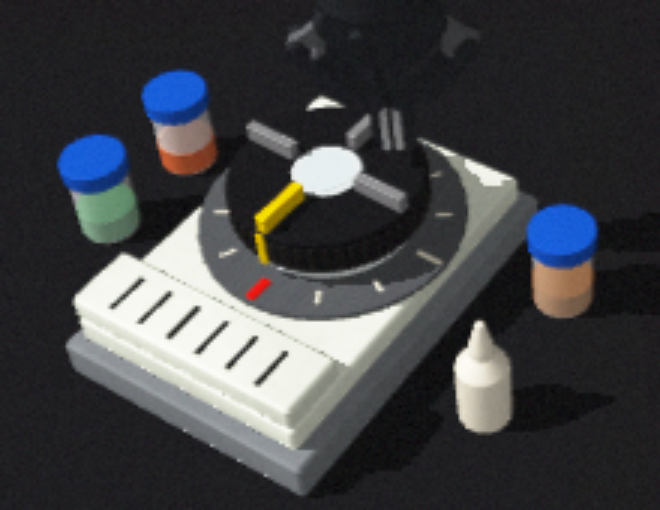

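The crop shows the yellow rib at (270,215), pointing at the red mark at (258,289), with the collar fully up, so it is latched at 0. I'll press again and turn clockwise 240°.

```bash
python3 -m jog '[0,0,0.010,0,0,0, 0,0,0.017,0,0,0, 0,0,0.022,0,0,0, 0,0,0.026,0,0,0, 0,0,0.030,0,0,0, 0,0,0.030,0,0,0]'
python3 - <<'E'
import numpy as np
a=np.radians(105-np.arange(0,241,10))
for k in (0,8,16):
  print([(round(.048*(np.cos(a[i])-np.cos(a[k])),4).item(),round(-.048*(np.sin(a[i])-np.sin(a[k])),4).item()) for i in range(k+1,k+9)])
E
```

```text
time: 7.1
tool_pos: [564.2, -46.0, 85.2]
tcp_rot: [-180.0, -0.2, 0.0]
ft_force: [-1.9, 3.2, 11.6]
finger_gap: -0.2
grip_force: 6.1
[(0.0082, -0.0015), (0.0166, -0.0015), (0.0248, -0.0), (0.0327, 0.0029), (0.04, 0.007), (0.0464, 0.0124), (0.0517, 0.0188), (0.0559, 0.0261)]
[(0.0029, 0.0079), (0.0043, 0.0161), (0.0043, 0.0245), (0.0029, 0.0327), (0.0, 0.0406), (-0.0042, 0.0478), (-0.0096, 0.0542), (-0.016, 0.0596)]
[(-0.0072, 0.0042), (-0.0151, 0.007), (-0.0233, 0.0085), (-0.0317, 0.0085), (-0.04, 0.007), (-0.0478, 0.0042), (-0.0551, -0.0), (-0.0615, -0.0054)]
```

```bash
python3 -m jog '[0.0082,-0.0015,0,0,0,0, 0.0166,-0.0015,0,0,0,0, 0.0248,0,0,0,0,0, 0.0327,0.0029,0,0,0,0, 0.04,0.007,0,0,0,0, 0.0464,0.0124,0,0,0,0, 0.0517,0.0188,0,0,0,0, 0.0559,0.0261,0,0,0,0]'
python3 -m jog '[0.0029,0.0079,0,0,0,0, 0.0043,0.0161,0,0,0,0, 0.0043,0.0245,0,0,0,0, 0.0029,0.0327,0,0,0,0, 0,0.0406,0,0,0,0, -0.0042,0.0478,0,0,0,0, -0.0096,0.0542,0,0,0,0, -0.016,0.0596,0,0,0,0]'
python3 - <<'E'
from h import *
for n in ("top","wrist","scene"):
    s=r.snapshot(n); C=np.array([572.5,-93] if n=="top" else [575,-93]);print(n,ang(s,C,98),r.sense()["ft_force"])
    save(s,"t6%s.png"%n)
E
```

```text
time: 8.1
tool_pos: [620.2, -72.9, 85.1]
tcp_rot: [180.0, -0.2, -0.0]
ft_force: [-0.5, 1.5, 11.1]
finger_gap: 0.1
grip_force: 5.3
time: 9.1
tool_pos: [604.1, -132.9, 85.2]
tcp_rot: [179.9, -0.2, -0.0]
ft_force: [1.0, 0.4, 10.3]
finger_gap: -0.2
grip_force: 4.9
top {'yel': None, 'red': None} [ 0.74896591 -0.62103689 12.13048681]
wrist {'yel': None, 'red': None} [ 0.0295094  -0.11640914  9.40386189]
scene {'yel': (np.float64(168.85095252066407), np.float64(47.06391063276438), 63), 'red': (np.float64(-33.41087204407466), np.float64(81.37956640737121), 36)} [ 0.03188582 -0.85493978 10.37076789]
```

```bash
python3 -m jog '[-0.0072,0.0042,0,0,0,0, -0.0151,0.007,0,0,0,0, -0.0233,0.0085,0,0,0,0, -0.0317,0.0085,0,0,0,0, -0.04,0.007,0,0,0,0, -0.0478,0.0042,0,0,0,0, -0.0551,0,0,0,0,0, -0.0615,-0.0054,0,0,0,0]'
python3 - <<'E'
from h import *
for n in ("top","wrist","scene"):
    s=r.snapshot(n); C=np.array([572.5,-93] if n=="top" else [575,-93]);print(n,ang(s,C,98),r.sense()["ft_force"])
    save(s,"t7%s.png"%n)
E
```

```text
time: 10.25
tool_pos: [542.5, -128.0, 85.3]
tcp_rot: [179.9, -0.2, -0.0]
ft_force: [1.5, -2.2, 10.7]
finger_gap: -0.0
grip_force: 5.3
top {'yel': (np.float64(94.44151048423761), np.float64(47.55194962973938), 98), 'red': None} [-1.24254335 -2.01387555 12.49418702]
wrist {'yel': (np.float64(90.96950742782906), np.float64(37.042916128485956), 1488), 'red': None} [-1.1170856  -2.01908843 11.94857928]
scene {'yel': (np.float64(86.66835903259903), np.float64(47.56258392752964), 129), 'red': (np.float64(-33.33059459815537), np.float64(81.22715170421286), 37)} [-1.60459807 -1.5247422  11.62901757]
```

```bash
python3 -m jog '[-0.001,-0.001,0,0,0,0, -0.001,-0.001,0,0,0,0, -0.001,-0.001,-0.005,0,0,0, -0.001,-0.001,-0.01,0,0,0, -0.001,-0.001,-0.015,0,0,0, -0.001,-0.001,-0.022,0,0,0, -0.001,-0.001,-0.04,0,0,0, -0.001,-0.001,-0.09,0,0,0]'
python3 -m jog '[-0.05,0.03,-0.08,0,0,0, -0.1,0.06,-0.1,0,0,0, -0.15,0.1,-0.1,0,0,0, -0.2,0.15,-0.1,0,0,0, -0.2,0.2,-0.1,0,0,0, -0.2,0.25,-0.1,0,0,0, -0.2,0.25,-0.1,0,0,0, -0.2,0.25,-0.1,0,0,0]'
python3 - <<'E'
from h import *
for n in ("top","scene"):
    s=r.snapshot(n); C=np.array([572.5,-93] if n=="top" else [575,-93]);print(n,ang(s,C,109))
    P=cloud(s);rr=np.hypot(P[...,0]-C[0],P[...,1]-C[1]); m=(rr>30)&(rr<60)&(s["pixels"].max(-1)<60)
    print(np.median(P[m][:,2]))
    for k in ("jar_a","dropper"):
        for d in r.outline_of(s,k): print(k,np.median(P[d["region"]],0).round(1))
    cv2.imwrite("pics/f%s.png"%n,cv2.resize((s["pixels"][110:290,280:500] if n=="top" else s["pixels"][150:320,130:350])[...,::-1],None,fx=3,fy=3))
E
```

```text
time: 11.4
tool_pos: [537.6, -125.1, 171.6]
tcp_rot: [-179.9, 0.4, -0.0]
ft_force: [-0.4, -0.1, 0.9]
finger_gap: -0.1
grip_force: 0.0
time: 12.4
tool_pos: [339.7, -375.7, 273.6]
tcp_rot: [-180.0, 0.0, -0.1]
ft_force: [-0.5, 0.5, 0.1]
finger_gap: 0.1
grip_force: 0.0
top {'yel': (np.float64(90.64139342920365), np.float64(47.1575149706654), 97), 'red': (np.float64(-32.72707081688687), np.float64(84.24848165787171), 20)}
95.89978388543325
jar_a [ 522.8 -262.3   68.3]
jar_a [601.2  64.6  68.8]
jar_a [ 453.4 -215.9   68.7]
jar_a [568.1 -90.3  96.4]
scene {'yel': (np.float64(82.70584594185594), np.float64(48.43835294841584), 134), 'red': (np.float64(-33.49621995505592), np.float64(81.45232522232183), 35)}
97.48616611866008
jar_a [ 470.7 -218.3   55.9]
jar_a [619.2  64.2  59. ]
jar_a [ 539.9 -265.3   56.5]
dropper [716.3  12.5  48.3]
```

View pics/ftop.png

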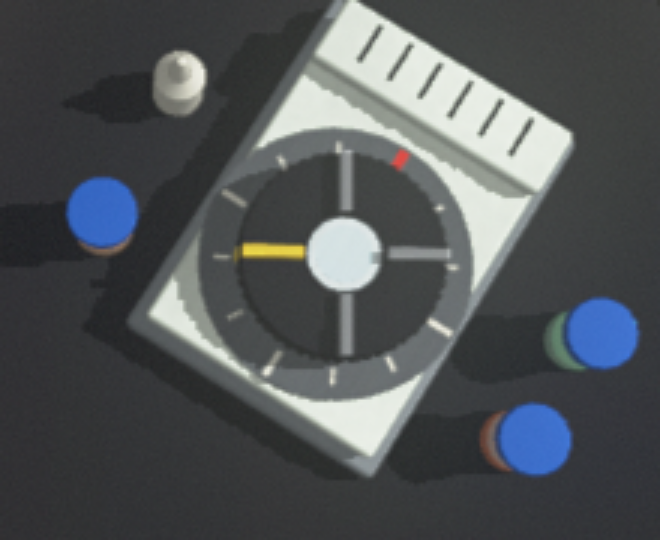

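The yellow rib at (240,250) points at mark 8 at (222,257), one short of the long mark 9 at (232,198). The collar is fully up and the bystanders have not moved.

```bash
python3 -c "from bench import r; print(r.hand_in())"
```

```text
the job is handed in; nothing more can be done
None
```

The collar was turned back to 0 and latched there, then turned on to 8 and latched at 8; the gripper is clear, the jars and dropper bottle have not moved, and the job was handed in at about 12.5 s.

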